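# Release the photometer lid from its stay, catch it on the fingers and lower it shut

## Robot

A 6-joint arm with a two-finger parallel gripper is mounted at the origin on the work surface; the furniture and walls round the work are solid. World frame = base frame: x ahead of the robot, y to its left, z up, the work surface at z = 0. Lengths are in mm, angles in rad, forces in N, time in s.
With the tool pointing down it reaches from about 300 to 775 mm from the base axis. Payload 14.6 kg.
Tool frame: the origin (TCP) lies at the very end of the fingers, on their centre line; the grasp point (between the pads) lies 19 mm behind it; z points along the fingers, y is the line along which they close (so a half turn about z gives the same grasp; the last joint's range is limited). The gripper opens to 94 mm and grips with 3 to 60 N. Pads are 16 mm wide; open, the fingers measure 119 mm over their backs; the gripper's body (75 mm by 177 mm) begins 78 mm behind the grasp point.
Start: joints at [-1.185, 0.3, 1.521, -0, 1.321, -0.067], TCP at [240.609, -494.567, 167.446] pointing down, gripper open.
Joint ranges: [-3.03, 3.03], [-0.79, 2.21], [0.23, 2.52], [-1.04, 4.18], [0, 3.07], [-2.55, 2.55]. Speed limits (rad/s): [2.22, 2.22, 2.57, 3.14, 3.14, 3.14].

## Interface

Orientations are given as [roll, pitch, yaw] about the fixed x, y, z axes, in that order (R = Rz(yaw) Ry(pitch) Rx(roll)).
In Python, from cell import ctrl gives the robot as it stands.
- The arm moves only by the shell command python3 -m crank 'ROWS' [FORCE]. ROWS is a JSON object of lists of equal length, an entry for each row: "claw": the opening, from -1 (shut) to 1 (fully open), so that 0 is half open; "xyz": the shift along the tool's x, y, z in units of 0.025 m (1.0 is 0.025 m), a list of three; "roll": the turn about the tool's z in units of 5 degrees (1.0 is 5 degrees). In form: {"claw": [claw, ...], "xyz": [[tx, ty, tz], ...], "roll": [roll, ...]}. A call has 1 to 20 rows; each row shifts and turns the commanded pose from where the row before left it, along the tool's axes as they then stand; what a row does not reach is not made up. A row lasts 1/10 s, in which the tool goes at most 50 mm and 8.59 degrees, less where a joint would pass 70% of its speed; a pose out of reach is approached as far as the arm can. A call with a number of a shift or a turn outside -1 to 1 is refused whole. A call with a gripper value outside its range is refused whole. The fingers move at their own pace and stop on an object; FORCE is the grip in N (left out, the last holds). Time passes only in rows, so rows that do not move let the fingers close. It gives the time, the measured TCP pose, the force, the opening and the grip force at its end, in the units of the state.
- ctrl.get_obs(): the state, without advancing time (a new reading comes with each control period).
- ctrl.camera(name): name is "side" or "top"; returns a dict with "frame" (384x512x3 uint8, blue, green, red), "depth" (384x512 float32, mm along the optical axis (not along the pixel's ray), 0 where there is no reading), "K" (3x3 intrinsics, pixels), "world_to_cam" (4x4, takes a point from world to camera coordinates). Camera axes: x right, y down, z forward; pixel columns grow to the right and rows downward; lengths in mm; the calibration is good to about 2 mm. A picture is of the moment at which its call begins.
- ctrl.job_done(): hands the job in; it is judged then, once.
The state is a dict: "time_s": time; "q": joint angles; "joint_velocities": joint speeds; "joint_torque": joint torques, N m; "tcp_pos": TCP position; "ee_rot": TCP orientation; "ft_force": force on the tool from outside, world axes, zero at the start; "wrist_torque": the same for the moment, N m; "grip_width": finger opening in mm; "grasp_force": force on a finger pad.
Only numpy, scipy, OpenCV 4.12 (cv2) and the standard library are available. Lean on these libraries where they do the work, as an engineer would, in place of code of your own. Each camera call takes 0.05 s, during which the arm holds its last target. There are 200 camera calls.

## Task

The lid of the bench photometer stands open, held up by a swing-out steel stay at its right-hand edge as seen from the instrument's front. With your fingers already beneath the lid, push the end of the stay aside, out from under the lid, so that the lid comes down on them, and let it down on your fingers until it is fully shut, never letting it drop or slam. Do not raise the lid any further and pick nothing up; leave the other things on the bench where they are, and finish with the fingers clear.

Things in the scene. Friction and masses are not known exactly. Their poses are not given: they have to be found in the camera images.
- photometer: White bench instrument, fixed, its front turned to the robot's right, 200 (x) x 190 (y) mm. Origin: centre of its underside; own -x is its front, +y its left, z up. Front part (own x -100 to -8 mm): low console, top 40 mm high. Rear part (x -8 to 100): sample compartment with cuvettes, top 100 mm high, open above, covered by the lid. Lid hinge line: along own y at x = 78, z = 100 mm.
- lid (a joint): Hinge of the grey lid, rad: 0 shut (level), about 1.10 as the stay holds it, stop at 1.50. Flat plate, 110 mm from hinge line to free front edge, 130 mm wide (own y -65 to 65), 7 mm thick, about 0.2 kg. Open, it leans to the front; once off the stay it falls by itself.
- lid_front (a point): Middle of the lid's free front edge, lower corner; moves with the lid. At lid angle a it is at the photometer's own x = 78 - 110 cos a, y = 0, z = 100 + 110 sin a mm. Shut, this edge overhangs the wall below it by 24 mm, with 60 mm of free height above the console.
- stay (a joint): Pivot of the stay, rad: 0 upright, growing as it is pushed outwards (own -y); stop 0.6. Stiff: about 0.6 N at the pin moves it, and it stays where it is left. Bent 8 mm round steel rod; pivot along own x at y = -81, z = 107 mm, beside the lid's right edge; 70 mm above the pivot it turns in and reaches 12 mm under the lid, 88 mm from the lid's hinge. The lid is clear of it from about 0.25 rad on.
- stay_pin (a point): Middle of the stay's end pin, on its centre line: from the toe under the lid the 8 mm rod turns to the front and 27 degrees down and runs 22 mm on, square to the open lid, as a handle to push. Push its inner side (4 mm to own +y of this point) towards own -y. With the stay at 0 this point is at the photometer's own x = 23, y = -57, z = 171 mm.
- rack: Blue tube rack, 86 x 159 x 62 mm, right of the photometer, with three capped tubes that stay in it and stand up to 115 mm high; origin at the centre of its underside. Bystander.
- timer: Bench timer, 64 x 64 x 24 mm; origin at the centre of its underside. Bystander.
- beaker: Glass beaker, 54 mm diameter, 68 mm high; origin at the centre of its underside. Bystander.
- bottle_dark: Glass bottle with a black cap, 50 mm diameter, 106 mm high; origin at the centre of its underside. Bystander.

How it is judged:
By the outcome, as a careful person would: the job done as asked, in the order asked, and still so for the second after the job is handed in, with the robot touching nothing.
It also fails if it takes over 48 s, if anything falls off the work surface, if the arm or the gripper's body presses on something with over 40 N, if the wrist force passes 120 N, or if a joint passes its speed limit or range.

## Working session

There is one attempt and no reset: what is moved stays moved. The work goes in short steps, Python scripts to look and compute and a shell command to move; the robot and the scene stay as the last step left them, time stands still between calls to the robot, and variables do not carry over. Pictures are saved under pics/ and viewed, at most 10 in all, crops included, and the job is handed in when it is done.

```bash
mkdir -p pics; ls; python3 - <<'E'
from cell import ctrl
import cv2,numpy as np
for n in("side","top"):
    c=ctrl.camera(n); cv2.imwrite(f"pics/{n}0.png",c["frame"]); np.savez(f"{n}0.npz",**c)
    print(n,c["K"].round(1).tolist(),c["world_to_cam"].round(3).tolist())
print(ctrl.get_obs())
E
```

```text
pics
side [[354.1, 0.0, 255.0], [0.0, 354.1, 195.5], [0.0, 0.0, 1.0]] [[0.995, 0.094, 0.019, -527.622], [0.062, -0.485, -0.872, 73.178], [-0.073, 0.869, -0.489, 940.707], [0.0, 0.0, 0.0, 1.0]]
top [[349.8, 0.0, 254.9], [0.0, 349.8, 192.6], [0.0, 0.0, 1.0]] [[0.01, -1.0, -0.025, 23.425], [-0.988, -0.006, -0.154, 533.8], [0.154, 0.027, -0.988, 920.543], [0.0, 0.0, 0.0, 1.0]]
{'time_s': 0.1, 'q': array([-1.18458224e+00,  3.00429240e-01,  1.52152971e+00,  1.77032478e-05,
        1.32071988e+00, -6.66034671e-02]), 'joint_velocities': array([-0.00034526, -0.00111608, -0.00204043, -0.0008768 ,  0.00051267,
        0.00016142]), 'joint_torque': array([ 1.07269141e-03, -5.32644439e+01, -3.53284657e+01,  7.09510082e-02,
        2.34655361e-02, -8.04664000e-05]), 'tcp_pos': array([ 240.51751165, -494.30316174,  166.93105176]), 'ee_rot': array([-3.14051003e+00, -8.93991133e-05,  4.52813114e-01]), 'ft_force': array([0.75161827, 0.91489173, 0.29934325]), 'wrist_torque': array([-0.01707313,  0.03772309,  0.00137081]), 'grasp_force': 0.0, 'grip_width': 93.73439643945096}
```

View pics/side0.png

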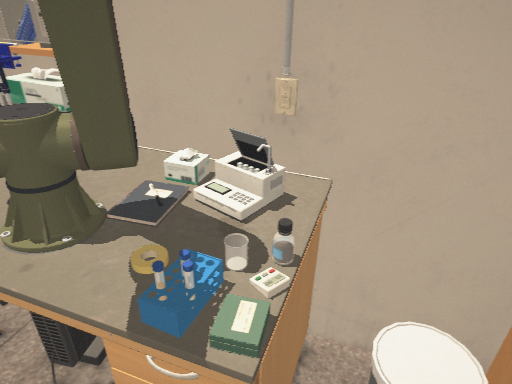

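View pics/top0.png

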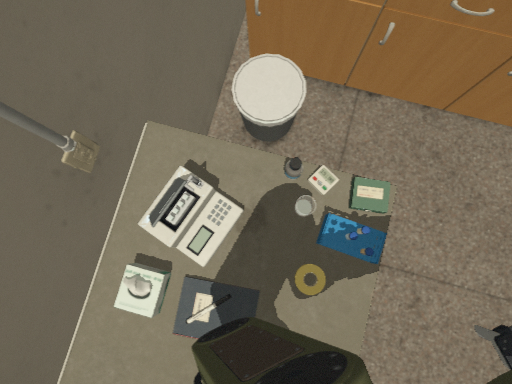

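Side view: the photometer sits at about (240,185), with its lid open and the stay at (268,155). Top view: it is at about (190,215), console towards lower right, with the stay at the upper end of the lid near (197,180). Next I measure its pose.

```bash
cat > h.py <<'E'
import numpy as np,cv2
def cloud(c):
    d=c["depth"];K=c["K"];v,u=np.indices(d.shape)
    P=np.stack([(u-K[0,2])/K[0,0]*d,(v-K[1,2])/K[1,1]*d,d],-1)
    T=np.linalg.inv(c["world_to_cam"]);P=P@T[:3,:3].T+T[:3,3]
    P[d==0]=np.nan;return P
E
python3 - <<'E'
from h import *
for n,roi in(("top",(135,160,250,270)),("side",(190,120,290,222))):
    c=np.load(n+"0.npz");P=cloud(c);x0,y0,x1,y1=roi
    P=P[y0:y1,x0:x1];f=c["frame"][y0:y1,x0:x1]
    g=f.min(-1)
    print(n,np.histogram(P[...,2][np.isfinite(P[...,2])],bins=range(-10,260,10)))
    for lo,hi in((32,48),(92,108)):
        m=((P[...,2]>lo)&(P[...,2]<hi)).astype(np.uint8)
        k,l,s,_=cv2.connectedComponentsWithStats(m)
        i=1+s[1:,4].argmax();Q=P[l==i][:,:2].astype(np.float32)
        print(lo,len(Q),P[l==i][:,2].mean(),cv2.minAreaRect(Q))
    m=(P[...,2]>112);Q=P[m];print("high",len(Q),np.nanmin(Q,0),np.nanmax(Q,0))
E
```

```text
top (array([3283, 3496,   35,   24,  972, 1749,  145,  141,  311,   90,  892,
        807,   65,   39,   38,   49,   43,   52,   87,   44,  173,   65,
          0,    0,    0,    0]), array([-10,   0,  10,  20,  30,  40,  50,  60,  70,  80,  90, 100, 110,
       120, 130, 140, 150, 160, 170, 180, 190, 200, 210, 220, 230, 240,
       250]))
32 2422 40.5532685603313 ((435.587890625, 150.99801635742188), (96.24577331542969, 189.6256561279297), 56.383609771728516)
92 1559 99.92038777474488 ((490.80926513671875, 233.43467712402344), (109.13734436035156, 190.00437927246094), 55.885257720947266)
high 636 [430.71199834 166.92048099 112.5453531 ] [561.69749152 296.00503058 203.41760839]
side (array([ 401, 1508,  341,  438,  623, 1282,  445,  556,  411,  543,  696,
        624,  271,  295,  355,  354,  292,  258,  212,  126,  113,   26,
          0,    0,    0,    0]), array([-10,   0,  10,  20,  30,  40,  50,  60,  70,  80,  90, 100, 110,
       120, 130, 140, 150, 160, 170, 180, 190, 200, 210, 220, 230, 240,
       250]))
32 1396 40.806554042631234 ((461.2944641113281, 191.1352996826172), (200.45657348632812, 192.42849731445312), 56.27980041503906)
92 748 99.10486424559073 ((487.62957763671875, 229.4639434814453), (110.14179229736328, 190.59327697753906), 56.820404052734375)
high 2254 [242.5638286  166.15548705 112.01905997] [604.90390463 496.16304182 201.22635991]
```

```bash
cat >> h.py <<'E'
O=np.array([465.4,195.5]);A=0.981
def own(p):
    d=np.asarray(p)[...,:2]-O;c,s=np.cos(A),np.sin(A)
    return np.stack([d[...,0]*c+d[...,1]*s,-d[...,0]*s+d[...,1]*c,np.asarray(p)[...,2]],-1)
def st():
    from cell import ctrl
    o=ctrl.get_obs();print("t",round(o["time_s"],2),"own",own(o["tcp_pos"]).round(1),"yawerr deg",np.degrees(o["ee_rot"][2]-A).round(2),"F",o["ft_force"].round(1),"w",round(o["grip_width"],1))
E
python3 -m crank '{"claw":[0,0,0,0,0,0,0],"xyz":[[0,0,-0.5],[0,0,-0.5],[0,0,0],[0,0,0],[0,0,0],[0,0,0],[0,0,0]],"roll":[-1,-1,-1,-1,-1,-1,-0.06]}'
python3 -c "from h import *;st()
import numpy as np
for n in('top','side'):
    c=np.load(n+'0.npz');P=own(cloud(c));m=(P[...,2]>112)&(abs(P[...,0])<110)&(abs(P[...,1])<130);Q=P[m]
    e=Q[(abs(Q[:,1])<40)];i=e[:,2].argsort()[-60:];print(n,'edge',np.median(e[i],0).round(1),e[:,0].min().round(1))
    r=Q[(Q[:,1]<-48)&(Q[:,0]<30)];print('pin',len(r),np.percentile(r,[5,50,95],axis=0).round(1).tolist())
    r=Q[(Q[:,1]<-70)];print('stay',len(r),np.percentile(r,[5,50,95],axis=0).round(1).tolist())
"
```

```text
time_s: 0.8
tcp_pos: [240.6, -494.4, 192.1]
ee_rot: [-3.141, -0.0, 0.983]
ft_force: [0.1, -0.5, 0.1]
grip_width: 47.3
grasp_force: 0.0
t 0.8 own [-698.4 -196.9  192.1] yawerr deg 0.13 F [ 0.1 -0.5  0.1] w 47.3
top edge [ 31.5  -4.2 200.4] 28.4
pin 46 [[12.2, -81.5, 114.0], [24.4, -57.8, 172.4], [29.8, -53.4, 198.5]]
stay 52 [[25.8, -84.7, 113.3], [30.7, -79.7, 161.9], [37.0, -71.8, 181.4]]
side edge [ 26.4  -4.1 198.8] 22.2
pin 116 [[12.2, -83.3, 115.2], [27.2, -75.4, 169.9], [29.6, -53.4, 197.8]]
stay 83 [[23.2, -83.8, 112.9], [28.1, -80.7, 145.7], [34.7, -73.8, 179.5]]
```

```bash
python3 -m crank '{"claw":[0,0,0,0,0,0,0,0,0,0,0,0,0,0,0,0,0,0,0,0],"xyz":[[1,-0.4,0],[1,-0.4,0],[1,-0.4,0],[1,-0.4,0],[1,-0.4,0],[1,-0.4,0],[1,-0.4,0],[1,-0.4,0],[1,-0.4,0],[1,-0.4,0],[1,-0.4,0],[1,-0.4,0],[1,-0.4,0],[1,-0.4,0],[1,-0.4,0],[1,-0.4,0],[1,-0.4,0],[1,-0.4,0],[1,-0.4,0],[1,-0.4,0]],"roll":[0,0,0,0,0,0,0,0,0,0,0,0,0,0,0,0,0,0,0,0]}'
python3 -c "from h import *;st()"
```

```text
time_s: 2.8
tcp_pos: [352.1, 33.4, 192.5]
ee_rot: [3.141, -0.0, 0.979]
ft_force: [0.5, 0.7, -0.0]
grip_width: 47.2
grasp_force: 0.0
t 2.8 own [-197.7    4.   192.5] yawerr deg -0.12 F [ 0.5  0.7 -0. ] w 47.2
```

```bash
python3 -m crank '{"claw":[0,0,0,0,0,0,0,0,0,0],"xyz":[[1,0.08,0],[1,0.08,0],[1,0,0.2],[1,0,0.3],[1,0,0.3],[0.7,0,0.3],[0.4,0,0.3],[0.2,0,0.3],[0,0,0],[0,0,0]],"roll":[0,0,0,0,0,0,0,0,0,0]}'
python3 - <<'E'
from h import *;st()
from cell import ctrl
ims=[]
for n in("side","top"):
    c=ctrl.camera(n);np.savez(n+"1.npz",**c)
    x,y=(190,110) if n=="side" else (120,140)
    ims.append(cv2.resize(c["frame"][y:y+130,x:x+130],(400,400),interpolation=cv2.INTER_CUBIC))
cv2.imwrite("pics/a1.png",np.hstack(ims))
E
```

```text
time_s: 3.8
tcp_pos: [442.8, 160.6, 150.0]
ee_rot: [-3.142, 0.0, 0.981]
ft_force: [0.8, -1.1, -0.0]
grip_width: 46.7
grasp_force: 0.0
t 3.8 own [-41.6  -0.6 150. ] yawerr deg -0.01 F [ 0.8 -1.1 -0. ] w 46.7
```

View pics/a1.png

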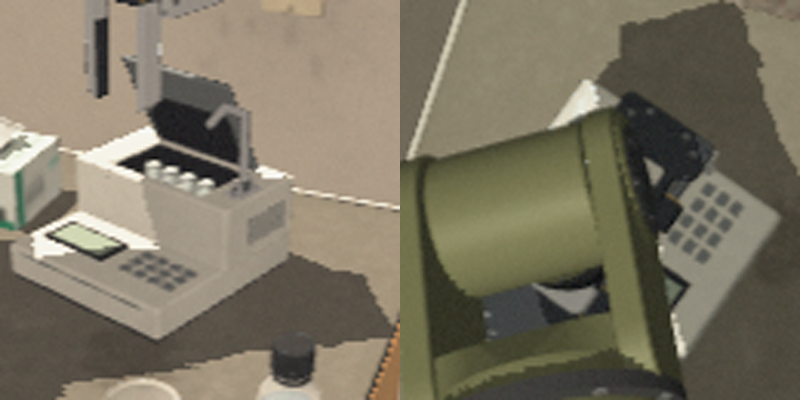

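The side crop shows both fingers in front of the lid, tips at crop (97,95) and (148,110), with the stay's pin at (215,120) to their right. I go in under the edge next.

```bash
python3 -m crank '{"claw":[0,0,0,0,0,0,0,0],"xyz":[[0.5,0,0],[0.5,0,0],[0.5,0,0],[0.3,0,0],[0.2,0,0],[0.14,0,0],[0,0,0],[0,0,0]],"roll":[0,0,0,0,0,0,0,0]}'
python3 - <<'E'
from h import *;st()
from cell import ctrl
c=ctrl.camera("side");np.savez("side2.npz",**c)
cv2.imwrite("pics/a2.png",cv2.resize(c["frame"][100:210,190:300],(600,600),interpolation=cv2.INTER_CUBIC))
P=own(cloud(c));m=(P[...,2]>135)&(P[...,2]<175)&(abs(P[...,0])<60)&(abs(P[...,1])<60)
Q=P[m]
for lo,hi in((-60,-46),(-46,-30),(-30,-10),(-10,10),(10,30),(30,50)):
    q=Q[(Q[:,1]>lo)&(Q[:,1]<hi)&(Q[:,0]<26)]
    if len(q):print(lo,hi,len(q),q.min(0).round(1),q.max(0).round(1))
E
```

```text
time_s: 4.7
tcp_pos: [472.6, 205.3, 149.9]
ee_rot: [-3.142, 0.0, 0.982]
ft_force: [0.3, -0.2, 0.3]
grip_width: 46.8
grasp_force: 0.0
t 4.7 own [ 12.2  -0.5 149.9] yawerr deg 0.03 F [ 0.3 -0.2  0.3] w 46.8
-60 -46 16 [  7.5 -59.7 164.3] [ 23.9 -52.3 174.4]
```

View pics/a2.png

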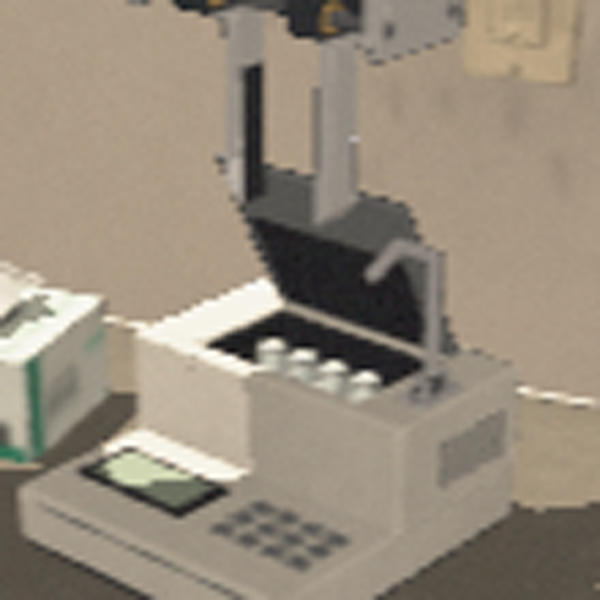

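The near fingertip, at crop (325,220), looks higher than the pin at (375,278). I check that against the reported TCP.

```bash
python3 - <<'E'
from h import *
c=np.load("side2.npz");P=own(cloud(c))
def pr(x,y,z):
    w=O+np.array([x*np.cos(A)-y*np.sin(A),x*np.sin(A)+y*np.cos(A)])
    q=c["world_to_cam"]@[w[0],w[1],z,1];q=c["K"]@q[:3];uv=q[:2]/q[2];return ((uv-[190,100])*600/110).round(0)
print("tip",pr(12,-30,150),pr(12,30,150),"pin",pr(23,-57,171),"pinend",pr(13,-57,166),"edge",pr(28,-65,198),pr(28,65,198))
for v in range(120,148,2):print(v,[P[v,u].round(0).tolist() for u in (231,235,248,251,254)])
E
```

```text
tip [331. 291.] [244. 262.] pin [386. 260.] pinend [373. 275.] edge [406. 211.] [214. 154.]
120 [[2.0, 34.0, 235.0], [7.0, 23.0, 236.0], [1.0, -28.0, 248.0], [5.0, -35.0, 249.0], [16.0, -37.0, 247.0]]
122 [[-1.0, 31.0, 230.0], [8.0, 24.0, 230.0], [0.0, -29.0, 243.0], [3.0, -38.0, 244.0], [18.0, -36.0, 241.0]]
124 [[2.0, 34.0, 224.0], [9.0, 25.0, 224.0], [3.0, -27.0, 237.0], [5.0, -36.0, 238.0], [17.0, -36.0, 235.0]]
126 [[1.0, 33.0, 218.0], [8.0, 24.0, 219.0], [3.0, -27.0, 231.0], [5.0, -36.0, 232.0], [18.0, -36.0, 230.0]]
128 [[-1.0, 31.0, 214.0], [8.0, 25.0, 213.0], [2.0, -28.0, 226.0], [6.0, -36.0, 227.0], [18.0, -36.0, 224.0]]
130 [[4.0, 36.0, 205.0], [7.0, 23.0, 208.0], [1.0, -29.0, 221.0], [5.0, -36.0, 222.0], [19.0, -35.0, 218.0]]
132 [[4.0, 36.0, 199.0], [8.0, 25.0, 201.0], [1.0, -29.0, 215.0], [4.0, -37.0, 216.0], [20.0, -35.0, 212.0]]
134 [[174.0, 194.0, 112.0], [7.0, 24.0, 196.0], [0.0, -30.0, 210.0], [9.0, -33.0, 209.0], [20.0, -34.0, 206.0]]
136 [[172.0, 192.0, 105.0], [7.0, 24.0, 190.0], [-0.0, -30.0, 205.0], [5.0, -36.0, 205.0], [19.0, -35.0, 201.0]]
138 [[177.0, 198.0, 95.0], [41.0, 55.0, 167.0], [3.0, -28.0, 197.0], [7.0, -35.0, 198.0], [26.0, -30.0, 192.0]]
140 [[177.0, 197.0, 88.0], [47.0, 60.0, 158.0], [0.0, -30.0, 193.0], [34.0, -13.0, 179.0], [33.0, -25.0, 183.0]]
142 [[176.0, 197.0, 80.0], [50.0, 63.0, 150.0], [41.0, 5.0, 167.0], [39.0, -9.0, 171.0], [37.0, -21.0, 175.0]]
144 [[179.0, 199.0, 72.0], [182.0, 183.0, 75.0], [44.0, 7.0, 159.0], [43.0, -5.0, 163.0], [42.0, -18.0, 166.0]]
146 [[179.0, 200.0, 64.0], [184.0, 185.0, 66.0], [45.0, 7.0, 153.0], [44.0, -5.0, 156.0], [42.0, -18.0, 160.0]]
```

The tip really is at z≈190 although the TCP reads 150; the whole gripper sits about 40 mm high in the image, while x and y agree. I trust the images, lower 40 mm, and check again.

```bash
python3 -m crank '{"claw":[0,0,0,0,0,0],"xyz":[[0,0,0.4],[0,0,0.4],[0,0,0.4],[0,0,0.4],[0,0,0],[0,0,0]],"roll":[0,0,0,0,0,0]}'
python3 - <<'E'
from h import *;st()
from cell import ctrl
c=ctrl.camera("side");np.savez("side3.npz",**c)
cv2.imwrite("pics/a3.png",cv2.resize(c["frame"][100:210,190:300],(600,600),interpolation=cv2.INTER_CUBIC))
P=own(cloud(c))
for v in range(130,158,3):print(v,[P[v,u].round(0).tolist() for u in (235,248,251,253)])
E
```

```text
time_s: 5.35
tcp_pos: [472.7, 205.4, 109.8]
ee_rot: [-3.141, 0.0, 0.982]
ft_force: [0.2, 0.0, -0.6]
grip_width: 47.0
grasp_force: 0.0
t 5.35 own [ 12.3  -0.5 109.8] yawerr deg 0.04 F [ 0.2  0.  -0.6] w 47.0
130 [[8.0, 24.0, 207.0], [2.0, -28.0, 220.0], [6.0, -35.0, 221.0], [15.0, -35.0, 219.0]]
133 [[7.0, 24.0, 198.0], [3.0, -28.0, 212.0], [7.0, -35.0, 212.0], [15.0, -35.0, 211.0]]
136 [[7.0, 24.0, 190.0], [3.0, -27.0, 203.0], [7.0, -35.0, 204.0], [14.0, -36.0, 202.0]]
139 [[9.0, 26.0, 180.0], [0.0, -30.0, 196.0], [5.0, -37.0, 196.0], [14.0, -36.0, 194.0]]
142 [[6.0, 23.0, 172.0], [1.0, -29.0, 187.0], [9.0, -34.0, 186.0], [14.0, -36.0, 185.0]]
145 [[8.0, 25.0, 162.0], [3.0, -28.0, 177.0], [6.0, -36.0, 178.0], [15.0, -36.0, 176.0]]
148 [[6.0, 23.0, 154.0], [-0.0, -30.0, 170.0], [7.0, -35.0, 169.0], [18.0, -33.0, 165.0]]
151 [[182.0, 183.0, 48.0], [2.0, -29.0, 160.0], [8.0, -35.0, 160.0], [nan, nan, nan]]
154 [[65.0, 77.0, 102.0], [4.0, -27.0, 150.0], [60.0, 8.0, 123.0], [60.0, 1.0, 125.0]]
157 [[50.0, 64.0, 100.0], [78.0, 35.0, 100.0], [68.0, 14.0, 109.0], [64.0, 4.0, 113.0]]
```

View pics/a3.png

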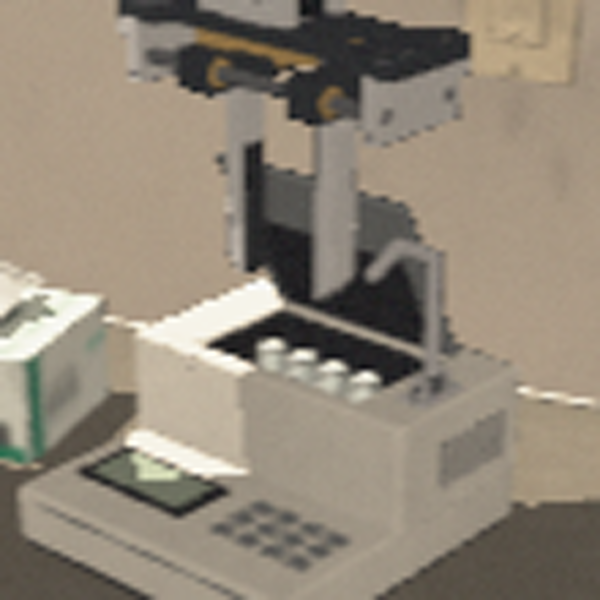

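The tip is now at about z=150, crop (320,298), beside the pin's end at (375,278), and the body clears the lid. Now I push the pin outwards, slowly.

```bash
python3 -m crank '{"claw":[0,0,0,0,0,0,0,0,0,0,0,0,0,0,0,0,0,0,0],"xyz":[[0.1,0,0],[0,0.2,0],[0,0.2,0],[0,0.1,0],[0,0.1,0],[0,0.1,0],[0,0.1,0],[0,0.1,0],[0,0.1,0],[0,0.1,0],[0,0.1,0],[0,0.1,0],[0,0.1,0],[0,0.1,0],[0,0.1,0],[0,0,0],[0,0,0],[0,0,0],[0,0,0]],"roll":[0,0,0,0,0,0,0,0,0,0,0,0,0,0,0,0,0,0,0]}'
python3 - <<'E'
from h import *;st()
from cell import ctrl
c=ctrl.camera("side");np.savez("side4.npz",**c)
cv2.imwrite("pics/a4.png",cv2.resize(c["frame"][100:210,190:300],(600,600),interpolation=cv2.INTER_CUBIC))
E
```

```text
time_s: 7.3
tcp_pos: [507.4, 185.3, 109.9]
ee_rot: [3.142, 0.0, 0.982]
ft_force: [-0.2, -0.1, 0.2]
grip_width: 46.9
grasp_force: 0.2
t 7.3 own [ 14.9 -40.5 109.9] yawerr deg 0.04 F [-0.2 -0.1  0.2] w 46.9
```

View pics/a4.png

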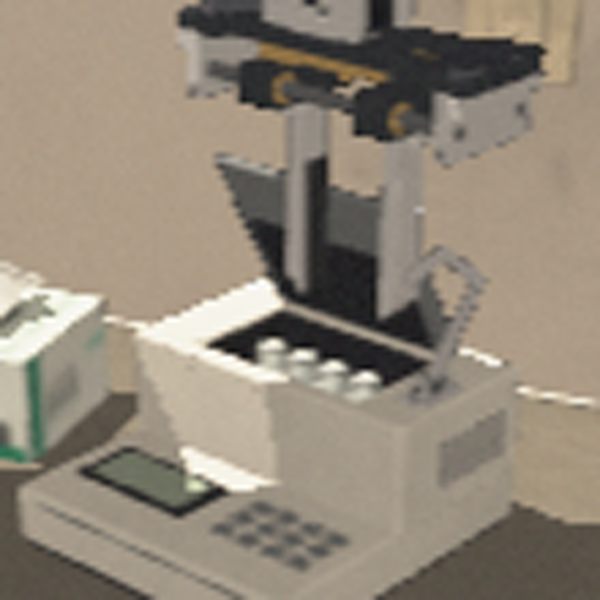

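The stay now leans out, toe at about crop (430,265), clear of the lid's right edge, and the fingers stand before the lid. I slide back towards the lid's middle and measure the angle.

```bash
cat >> h.py <<'E'
def ang(c):
    P=own(cloud(c));m=(P[...,1]>-60)&(P[...,1]<60)&(P[...,0]>-40)&(P[...,0]<75)&(P[...,2]>100+0.25*(78-P[...,0])) &(c["frame"].max(-1)<90)&(P[...,2]<215)
    Q=P[m];a=np.arctan2(Q[:,2]-100,78-Q[:,0]);r=np.hypot(Q[:,2]-100,78-Q[:,0]);k=(r>40)&(r<112)&(Q[:,0]>20);return k.sum(),np.percentile(a[k],[10,50,90]).round(3) if k.any() else 0
E
python3 -m crank '{"claw":[0,0,0,0,0,0,0,0,0],"xyz":[[0,-0.2,0],[0,-0.2,0],[0,-0.2,0],[0,-0.2,0],[0,-0.2,0],[0,-0.2,0],[0,-0.2,0],[0,0,0],[0,0,0]],"roll":[0,0,0,0,0,0,0,0,0]}'
python3 - <<'E'
from h import *;st()
from cell import ctrl
for n in (0,2,3,4):print(ang(np.load(f"side{n}.npz")))
c=ctrl.camera("side");np.savez("side5.npz",**c);print(ang(c))
cv2.imwrite("pics/a5.png",cv2.resize(c["frame"][100:210,190:300],(600,600),interpolation=cv2.INTER_CUBIC))
E
```

```text
time_s: 8.25
tcp_pos: [478.2, 204.9, 110.0]
ee_rot: [-3.142, -0.0, 0.982]
ft_force: [-1.2, -0.3, 0.6]
grip_width: 47.0
grasp_force: 0.2
t 8.25 own [ 14.9  -5.4 110. ] yawerr deg 0.05 F [-1.2 -0.3  0.6] w 47.0
(np.int64(427), array([0.986, 1.055, 1.079]))
(np.int64(402), array([0.985, 1.05 , 1.081]))
(np.int64(287), array([0.986, 1.055, 1.081]))
(np.int64(283), array([0.966, 1.041, 1.064]))
(np.int64(285), array([0.968, 1.038, 1.064]))
```

The lid has settled about 0.015 rad onto the fingers. I now lower it by drawing the fingers forward and down.

```bash
python3 -m crank '{"claw":[0,0,0,0,0,0,0,0,0,0,0,0,0,0,0,0,0,0,0,0],"xyz":[[-0.06,0,0.04],[-0.06,0,0.04],[-0.06,0,0.04],[-0.06,0,0.04],[-0.06,0,0.04],[-0.06,0,0.04],[-0.06,0,0.04],[-0.06,0,0.04],[-0.06,0,0.04],[-0.06,0,0.04],[-0.06,0,0.04],[-0.06,0,0.04],[-0.06,0,0.04],[-0.06,0,0.04],[-0.06,0,0.04],[-0.06,0,0.04],[-0.06,0,0.04],[-0.06,0,0.04],[-0.06,0,0.04],[-0.06,0,0.04]],"roll":[0,0,0,0,0,0,0,0,0,0,0,0,0,0,0,0,0,0,0,0]}'
python3 - <<'E'
from h import *;st()
from cell import ctrl
c=ctrl.camera("side");np.savez("side6.npz",**c);print(ang(c))
cv2.imwrite("pics/a6.png",cv2.resize(c["frame"][100:210,190:300],(600,600),interpolation=cv2.INTER_CUBIC))
E
```

```text
time_s: 10.3
tcp_pos: [461.6, 179.7, 89.9]
ee_rot: [3.142, -0.0, 0.982]
ft_force: [-0.9, -1.0, -0.7]
grip_width: 46.8
grasp_force: 0.2
t 10.3 own [-15.2  -5.6  89.9] yawerr deg 0.04 F [-0.9 -1.  -0.7] w 46.8
(np.int64(83), array([0.639, 0.67 , 0.708]))
```

View pics/a6.png

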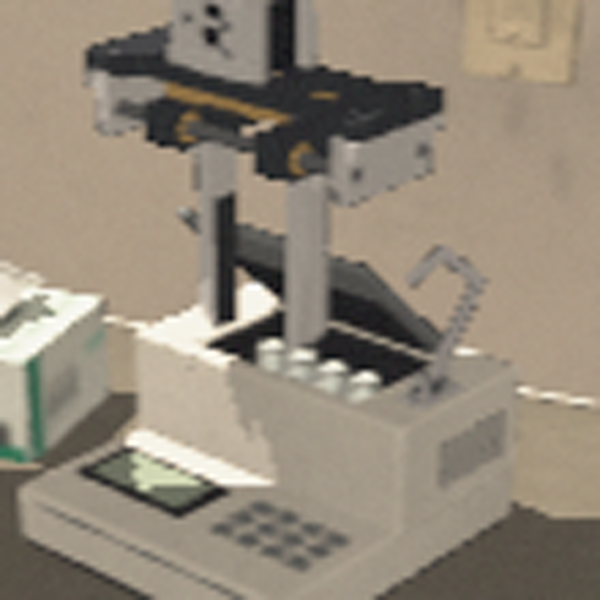

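The lid rests on the fingers at about 0.7 rad, lid edge near crop (340,250), tips at (300,345) and (225,322), and the stay is clear. Lowering continues.

```bash
python3 -m crank '{"claw":[0,0,0,0,0,0,0,0,0,0,0,0,0,0,0,0,0,0,0,0],"xyz":[[-0.04,0,0.04],[-0.04,0,0.04],[-0.04,0,0.04],[-0.04,0,0.04],[-0.04,0,0.04],[-0.04,0,0.04],[-0.04,0,0.04],[-0.04,0,0.04],[-0.04,0,0.04],[-0.04,0,0.04],[-0.02,0,0.04],[-0.02,0,0.04],[-0.02,0,0.04],[-0.02,0,0.04],[-0.02,0,0.04],[-0.02,0,0.06],[-0.02,0,0.06],[-0.02,0,0.06],[-0.02,0,0.06],[-0.02,0,0.06]],"roll":[0,0,0,0,0,0,0,0,0,0,0,0,0,0,0,0,0,0,0,0]}'
python3 - <<'E'
from h import *;st()
from cell import ctrl
c=ctrl.camera("side");np.savez("side7.npz",**c);P=own(cloud(c))
m=(abs(P[...,1])<70)&(P[...,0]>-25)&(P[...,0]<70)&(P[...,2]>109)&(P[...,2]<180)&(c["frame"].max(-1)<140)
Q=P[m];Q=Q[Q[:,1]<-50];print(len(Q),np.percentile(np.arctan2(Q[:,2]-100,78-Q[:,0]),[10,50,90]).round(2),Q[:,2].max())
cv2.imwrite("pics/a7.png",cv2.resize(c["frame"][100:210,190:300],(600,600),interpolation=cv2.INTER_CUBIC))
E
```

```text
time_s: 12.35
tcp_pos: [452.3, 165.9, 67.3]
ee_rot: [-3.141, 0.004, 0.981]
ft_force: [-10.7, -16.4, 7.2]
grip_width: 47.1
grasp_force: 9.8
t 12.35 own [-31.9  -5.5  67.3] yawerr deg 0.03 F [-10.7 -16.4   7.2] w 47.1
64 [0.44 0.49 0.56] 154.32523982768595
```

View pics/a7.png

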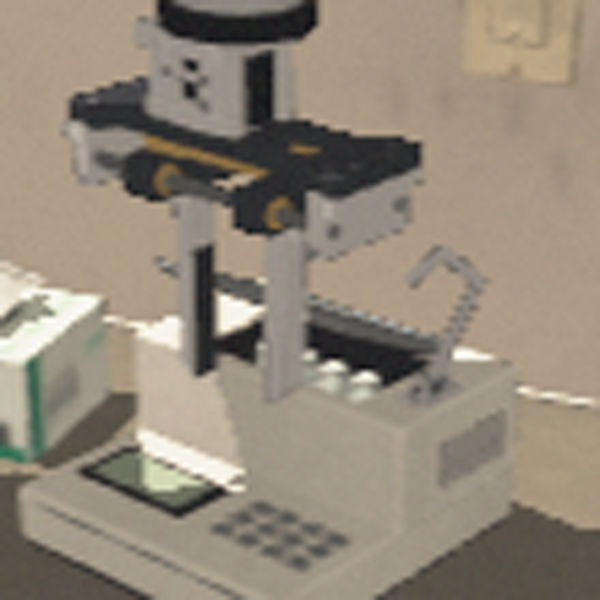

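The lid is at about 0.47 rad. The 20 N reaction means I moved the fingers down faster than the edge falls, so they drag it and wedge. I go forward only now, to relieve it.

```bash
python3 -m crank '{"claw":[0,0,0,0],"xyz":[[-0.02,0,0],[-0.02,0,0],[-0.02,0,0],[-0.02,0,0]],"roll":[0,0,0,0]}'
python3 -m crank '{"claw":[0,0,0,0],"xyz":[[-0.02,0,0],[-0.02,0,0],[-0.02,0,0],[-0.02,0,0]],"roll":[0,0,0,0]}'
cat >> h.py <<'E'
def look(k):
    from cell import ctrl
    st();c=ctrl.camera("side");np.savez(f"side{k}.npz",**c);P=own(cloud(c))
    m=(abs(P[...,1])<70)&(P[...,0]>-30)&(P[...,0]<60)&(P[...,2]>102)&(P[...,2]<180)&(c["frame"].max(-1)<140)
    Q=P[m];Q=Q[Q[:,1]<-50];print(len(Q),np.percentile(np.arctan2(Q[:,2]-100,78-Q[:,0]),[10,50,90]).round(2),Q[:,2].max())
    cv2.imwrite(f"pics/a{k}.png",cv2.resize(c["frame"][100:210,190:300],(600,600),interpolation=cv2.INTER_CUBIC))
E
python3 -c "from h import *;look(8)"
```

```text
time_s: 12.8
tcp_pos: [452.1, 165.6, 67.4]
ee_rot: [-3.141, 0.0, 0.981]
ft_force: [-0.4, -0.6, 0.4]
grip_width: 46.9
grasp_force: 0.8
time_s: 13.2
tcp_pos: [451.1, 164.1, 67.5]
ee_rot: [3.142, -0.0, 0.982]
ft_force: [-1.0, -1.0, -0.7]
grip_width: 46.9
grasp_force: 0.3
t 13.2 own [-34.1  -5.6  67.5] yawerr deg 0.04 F [-1.  -1.  -0.7] w 46.9
68 [0.42 0.46 0.53] 151.17103444784237
```

```bash
python3 -m crank '{"claw":[0,0,0,0,0,0,0,0,0,0,0,0,0,0,0,0,0,0,0,0],"xyz":[[-0.01,0,0.01],[-0.01,0,0.01],[-0.01,0,0.01],[-0.01,0,0.01],[-0.01,0,0.01],[-0.01,0,0.01],[-0.01,0,0.01],[-0.01,0,0.01],[-0.01,0,0.01],[-0.01,0,0.01],[-0.01,0,0.01],[-0.01,0,0.01],[-0.01,0,0.01],[-0.01,0,0.01],[-0.01,0,0.01],[-0.01,0,0.01],[-0.01,0,0.01],[-0.01,0,0.01],[-0.01,0,0.01],[-0.01,0,0.01]],"roll":[0,0,0,0,0,0,0,0,0,0,0,0,0,0,0,0,0,0,0,0]}'
python3 -c "from h import *;look(9)"
```

```text
time_s: 15.25
tcp_pos: [448.3, 159.8, 62.4]
ee_rot: [3.142, 0.0, 0.982]
ft_force: [-0.8, -0.6, -1.5]
grip_width: 46.9
grasp_force: 0.4
t 15.25 own [-39.2  -5.6  62.4] yawerr deg 0.04 F [-0.8 -0.6 -1.5] w 46.9
66 [0.31 0.35 0.47] 136.9713896037752
```

```bash
python3 -m crank '{"claw":[0,0,0,0,0,0,0,0,0,0,0,0,0,0,0,0],"xyz":[[-0.008,0,0.02],[-0.008,0,0.02],[-0.008,0,0.02],[-0.008,0,0.02],[-0.008,0,0.02],[-0.008,0,0.02],[-0.008,0,0.02],[-0.008,0,0.02],[-0.008,0,0.02],[-0.008,0,0.02],[-0.006,0,0.02],[-0.006,0,0.02],[-0.006,0,0.02],[-0.006,0,0.02],[-0.006,0,0.02],[-0.006,0,0.02]],"roll":[0,0,0,0,0,0,0,0,0,0,0,0,0,0,0,0]}'
python3 -c "from h import *;look(10)"
```

```text
time_s: 16.9
tcp_pos: [446.6, 157.5, 54.4]
ee_rot: [-3.142, 0.0, 0.982]
ft_force: [0.1, 0.1, -1.5]
grip_width: 47.4
grasp_force: 0.4
t 16.9 own [-42.   -5.6  54.4] yawerr deg 0.04 F [ 0.1  0.1 -1.5] w 47.4
77 [0.2  0.25 0.36] 124.83047607258067
```

View pics/a10.png

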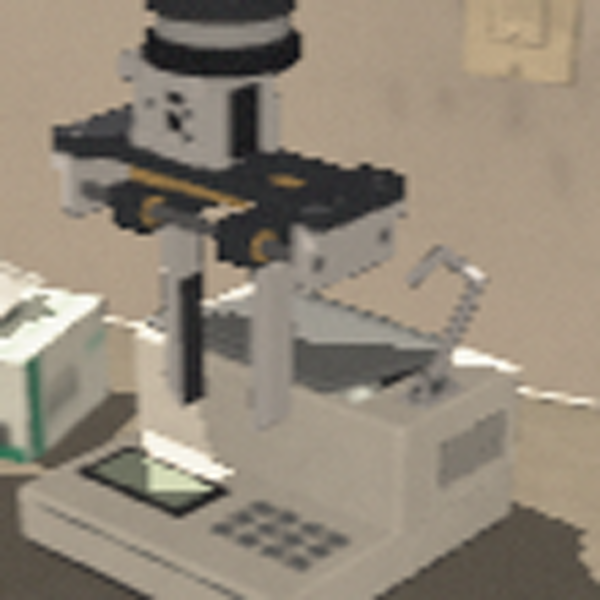

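The lid is nearly down at about 0.2 rad, its edge on the fingers near crop (300,385), with the stay well clear. I finish more slowly.

```bash
python3 -m crank '{"claw":[0,0,0,0,0,0,0,0,0,0,0,0,0,0,0,0,0,0,0,0],"xyz":[[-0.004,0,0.016],[-0.004,0,0.016],[-0.004,0,0.016],[-0.004,0,0.016],[-0.004,0,0.016],[-0.004,0,0.016],[-0.004,0,0.016],[-0.004,0,0.016],[-0.004,0,0.016],[-0.004,0,0.016],[-0.004,0,0.016],[-0.004,0,0.016],[-0.004,0,0.016],[-0.004,0,0.016],[-0.004,0,0.016],[-0.004,0,0.016],[-0.004,0,0.016],[-0.004,0,0.016],[-0.004,0,0.016],[-0.004,0,0.016]],"roll":[0,0,0,0,0,0,0,0,0,0,0,0,0,0,0,0,0,0,0,0]}'
python3 -c "from h import *;look(11)"
```

```text
time_s: 18.95
tcp_pos: [445.6, 155.8, 46.4]
ee_rot: [3.142, -0.0, 0.982]
ft_force: [0.4, 0.3, 0.1]
grip_width: 47.2
grasp_force: 0.0
t 18.95 own [-44.   -5.6  46.4] yawerr deg 0.04 F [0.4 0.3 0.1] w 47.2
85 [0.05 0.1  0.23] 109.33196256192275
```

```bash
python3 - <<'E'
from h import *
for k in(10,11):
    c=np.load(f"side{k}.npz");P=own(cloud(c))
    m=(P[...,1]<-45)&(P[...,1]>-63)&(P[...,0]>-30)&(P[...,0]<80)&(P[...,2]>101)&(P[...,2]<150)&(c["frame"].max(-1)<190)
    Q=P[m]
    for lo in range(-30,80,20):
        q=Q[(Q[:,0]>=lo)&(Q[:,0]<lo+20)]
        if len(q):print(k,lo,len(q),np.percentile(q[:,2],[10,50,90]).round(1))
E
```

```text
10 -30 22 [118.8 123.  124. ]
10 -10 22 [101.5 118.9 120.5]
10 10 19 [111.7 115.9 118.5]
10 30 18 [110.5 112.7 114.8]
10 50 14 [107.3 110.1 110.7]
10 70 4 [104.2 108.9 109.1]
11 -30 24 [105.2 107.6 108.7]
11 -10 29 [103.1 107.4 108.4]
11 10 26 [104.4 107.6 109. ]
11 30 21 [106.5 107.6 108.7]
11 50 15 [106.3 107.8 108.3]
11 70 5 [104.9 107.9 109.3]
```

The lid is flat and shut, its top at 107.6 mm all along. I withdraw forward, then up.

```bash
python3 -m crank '{"claw":[0,0,0,0,0,0,0,0,0,0,0,0,0,0],"xyz":[[-0.1,0,0],[-0.2,0,0],[-0.4,0,0],[-0.6,0,0],[-0.6,0,0],[-0.6,0,-0.4],[-0.6,0,-0.6],[-0.6,0,-0.8],[-0.4,0,-0.8],[-0.2,0,-0.8],[0,0,-0.6],[0,0,0],[0,0,0],[0,0,0]],"roll":[0,0,0,0,0,0,0,0,0,0,0,0,0,0]}'
python3 - <<'E'
from h import *;st()
from cell import ctrl
ims=[]
for n in("side","top"):
    c=ctrl.camera(n)
    ims.append(cv2.resize(c["frame"][90:390 if n=="side" else 390,110:410],(400,392)))
cv2.imwrite("pics/end.png",np.hstack(ims))
E
```

```text
time_s: 20.4
tcp_pos: [385.3, 66.3, 145.5]
ee_rot: [-3.14, 0.001, 0.982]
ft_force: [-0.3, -0.5, 0.3]
grip_width: 46.9
grasp_force: 0.0
t 20.4 own [-152.    -5.3  145.5] yawerr deg 0.03 F [-0.3 -0.5  0.3] w 46.9
```

View pics/end.png

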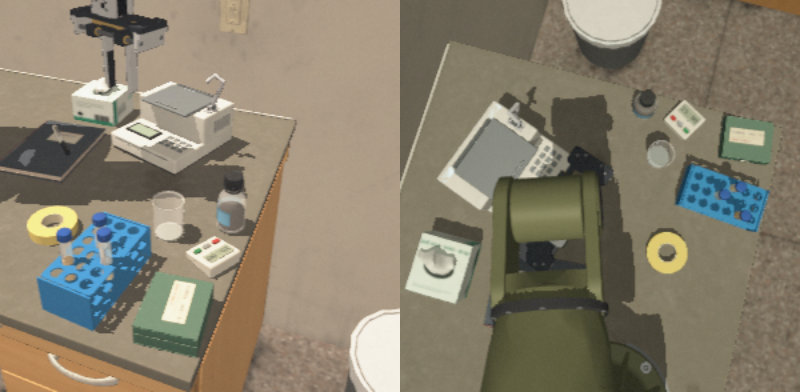

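The lid is shut flat (left view, 180,98), the stay leans out at (215,85), the gripper is clear of the instrument, and the bystanders are where they were. Handing in.

```bash
python3 -c "
from cell import ctrl
print(ctrl.job_done())"
```

```text
the job is handed in; nothing more can be done
None
```

Job handed in at about 20 s: I pushed the stay aside and let the lid down on the fingers until it measured flat and shut; the fingers are clear and the other things look unmoved, with one brief 20 N push between fingers and lid on the way down.

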